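Lock the microscope to the bench with the hex key

ROBOT

A 6-joint arm with a two-finger parallel gripper is mounted at the origin on the work surface. World frame = base frame: x ahead of the robot, y to its left, z up, the work surface at z = 0. Lengths are in m, angles in rad, forces in N, time in s.
With the tool pointing down it reaches from about 0.275 to 0.775 m from the base axis. Payload 14.6 kg.
Tool frame: the origin (TCP) lies at the very end of the fingers, on their centre line; the grasp point (between the pads) lies 19 mm behind it (manip.grasp_offset is the z of the grasp point in the tool frame, in m); z points along the fingers, y is the line along which they close (so a half turn about z gives the same grasp; the last joint's range is limited). The gripper opens to 85 mm and grips with 20 to 120 N. Pads are 22 mm wide; open, the fingers measure 114 mm over their backs; the gripper's body (76 mm by 85 mm) begins 54 mm behind the grasp point. The pads swing forward as they close: fully open they stand 13 mm farther back than shut.
Start: joints at [-1.452, 0.263, -0.048, 1.259, 0, 1.415], TCP at [0.142, -0.505, 0.231] pointing down, gripper open.
Joint ranges: [-2.65, 2.65], [-0.89, 1.7], [-1.18, 1.37], [-2.13, 2.11], [-1.35, 1.29], [-3.14, 3.14]. Speed limits (rad/s): [1.89, 1.89, 2.57, 2.79, 3.14, 3.14].

INTERFACE

Orientations are given as a unit quaternion [w, x, y, z].
In Python, from station import manip gives the robot as it stands. Calls block until the motion is done:
- manip.move_pose(position, orientation): joint-space move of the TCP to a pose.
- manip.movel(position, ori=None, rate=0.15): straight line of the TCP; ori=None keeps the orientation; rate is the mean speed in m/s.
- manip.goto_joints(angles): joint-space move.
- manip.set_gripper(opening, squeeze=None): finger opening in m; squeeze is the grip in N (None keeps the last); returns when the fingers have stopped.
- manip.pause(seconds).
- manip.solve_ik(position, orientation): joint angles nearest the present ones, or None.
- manip.read_camera(name): name is "side" or "top"; returns the picture (420x560x3 uint8, blue, green, red); there is no depth.
- manip.camera_params(name): a dict with "mtx" (3x3 intrinsics, pixels), "view" (4x4, takes a point from world to camera coordinates). Camera axes: x right, y down, z forward; pixel columns grow to the right and rows downward; lengths in m; the calibration is good to about 2 mm. A picture is of the moment at which its call begins. camera_params takes no time and is no camera call.
A pose or a line that the arm cannot do raises manip.IKError and nothing moves.
- manip.close_job(): hands the job in; it is judged then, once.
Readings, each from a call of its own:
- manip.get_time(): time.
- manip.get_joints(): joint angles.
- manip.get_dq(): joint speeds.
- manip.get_joint_torque(): joint torques, N m.
- manip.get_eef_pos(): TCP position.
- manip.get_orientation(): TCP orientation.
- manip.get_contact_force(): force on the tool from outside, world axes, zero at the start.
- manip.get_wrist_torque(): the same for the moment, N m.
- manip.get_grip_width(): finger opening in m.
- manip.get_finger_force(): force on a finger pad.
Only numpy, scipy, OpenCV 4.12 (cv2) and the standard library are available. Lean on these libraries where they do the work, as an engineer would, in place of code of your own. Each camera call takes 0.05 s, during which the arm holds its last target. There are 200 camera calls.

TASK

Take the square-headed hex key out of its wooden block and feel with it for the hex socket at the bottom of the round well in the aluminium post beside the microscope, pressing only lightly. Once the key has dropped fully into the socket, turn it clockwise, about a quarter turn to a grasp, until the locking tongue comes to its stop in the keeper on the microscope's foot, without wrenching it against the stop. Leave the key standing in the socket, let go, touch the post and microscope with nothing but the key, and leave the other things on the bench where they are.

Things in the scene. Friction and masses are not known exactly. Their poses are not given: they have to be found in the camera images.
- scope: White microscope (foot 230 x 150 mm, 0.4 m tall) and, on one base plate bolted to the bench, an 88 mm square aluminium post, flat top 56 mm up. Origin on the bench under the post's centre; z up, x (at yaw 0 away from the robot) and y square to the post. The foot and its keeper begin 108 mm towards -y; the tall parts stand about 205 mm towards -y.
- well (a point): Mouth centre of the round well in the post's top, 56 mm above the bench, axes of scope; 44 mm in diameter, 12 mm deep. Its floor is a spindle's flat steel face with a sharp-edged hex socket, 19 mm across flats, 14 mm deep. The socket lies off the well's centre by an unknown amount, up to 6.5 mm along x and 6.5 mm along y, firmly there for the whole run: feel for it.
- lock (a joint): Angle (rad) of spindle and tongue; starts at 0 to 0.4, grows turning clockwise from above, hard stop at 2.7, the tongue then in the keeper. Turns at 0.08 N m, stays where left. The socket's corners lie q clockwise of scope's x axis (repeating every 60 deg). The tongue, a steel bar reaching 119 mm from the axis, sweeps the far side 14 to 21 mm above the bench.
- key_grip (a point): Centre of the key's head, a black plastic block 32 x 32 mm, 28 mm high, to be gripped on two opposite sides; z up along the key, x and y square to the head. Key: about 180 g, upright and loose in its block. Below the head a steel collar (32 mm diameter, 12 mm high), then the hexagonal steel shank, 18 mm across flats, 32 mm long, two opposite corners along the head's x axis.
- key_tip (a point): Centre of the end face of the key's shank, 58 mm below the centre of the head, same axes. The last 3 mm of the shank taper by 2 mm a side. Fully seated in the socket it is 26 mm below the mouth of the well and the collar's underside 6 mm above the post.
- holder: Fixed wooden block 75 x 75 mm, 45 mm high, origin at the centre of its underside; the key's shank hangs in its 24 mm round hole, the collar resting on its top, the centre of the head 71 mm above the bench.
- reagent: Bystander to be left alone: amber glass reagent bottle, 60 mm diameter, 150 mm tall, origin at the centre of its underside.
- pot: Bystander to be left alone: clear specimen pot with white cap, 48 mm diameter, 60 mm tall, origin at the centre of its underside.
- beaker: Bystander to be left alone: glass beaker, 68 mm across the rim, 90 mm tall, origin at the centre of its underside.
- petri: Bystander to be left alone: closed clear petri dish, 88 mm diameter, 14 mm tall, origin at the centre of its underside.
- slidebox: Bystander to be left alone: closed grey slide box, 85 x 160 x 33 mm, origin at the centre of its underside.
- spanner: Bystander to be left alone: small steel spanner lying flat, origin at the centre of its underside.
- driver: Bystander to be left alone: screwdriver with a black handle, lying flat, origin at the centre of its underside.
- key: The key, origin at the centre of its end face (as key_tip); see key_grip for where to grip it.
Things that resemble listed ones, but are neither listed nor needed, are in the scene too. Of the things like the key, leave any that is orange or yellow; of the rest the smaller one is meant.

How it is judged:
By the outcome, as a careful person would: the job done as asked, in the order asked, and still so for the second after the job is handed in, with the robot touching nothing.
It also fails if it takes over 72 s, if anything falls off the work surface, if the arm or the gripper's body presses on something with over 40 N, if the wrist force passes 120 N, or if a joint passes its speed limit or range.

## Working session

There is one attempt and no reset: what is moved stays moved. The work goes in short steps, each a Python script; the robot and the scene stay as the last script left them, time stands still between calls to the robot, and variables do not carry over. Pictures are saved under pics/ and viewed, at most 10 in all, crops included, and the job is handed in when it is done.

```bash
mkdir -p pics; ls; python3 - <<'E'
from station import manip
import cv2,numpy as np
for n in("top","side"):
    im=manip.read_camera(n); cv2.imwrite(f"pics/{n}0.png",im)
    p=manip.camera_params(n); print(n,np.round(p["mtx"],1).tolist(),np.round(p["view"],4).tolist())
print(manip.get_time(),manip.get_orientation(),manip.grasp_offset,manip.get_contact_force())
E
```

```text
pics
top [[404.3, 0.0, 277.6], [0.0, 404.3, 205.0], [0.0, 0.0, 1.0]] [[0.0259, -0.9996, 0.0059, -0.0411], [-0.9961, -0.0263, -0.0843, 0.5182], [0.0845, -0.0037, -0.9964, 1.0955], [0.0, 0.0, 0.0, 1.0]]
side [[473.4, 0.0, 278.5], [0.0, 473.4, 210.9], [0.0, 0.0, 1.0]] [[-0.6708, -0.7412, 0.0254, 0.3539], [-0.3682, 0.3031, -0.8789, 0.2798], [0.6437, -0.599, -0.4763, 1.0618], [0.0, 0.0, 0.0, 1.0]]
0.1 [-4.48686151e-04  9.90647867e-01  1.36442673e-01  3.66072475e-06] -0.0187 [ 0.53364328 -0.60632208  0.70060895]
```

View pics/top0.png

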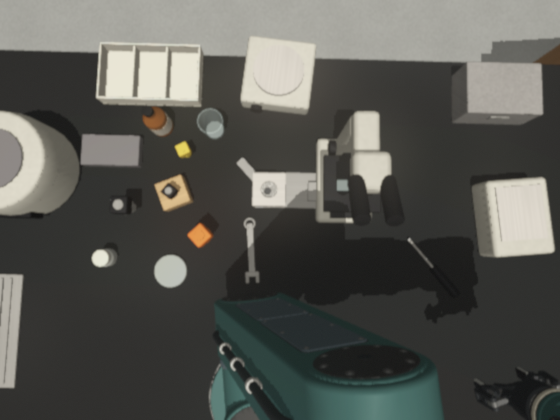

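View pics/side0.png

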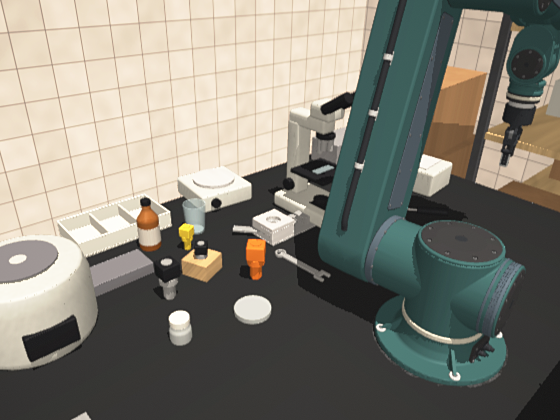

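The top picture shows four key-like things: black in the wooden block (170,190), black standing free (121,204), yellow (183,149) and orange (200,235). The one in the block fits, being black, smaller and in wood. The post is at about (268,190), its tongue pokes out at (245,168), and the microscope is to the right. I'll confirm this in an enlarged crop.

```bash
python3 - <<'E'
import cv2,numpy as np
a=cv2.imread("pics/top0.png");b=cv2.imread("pics/side0.png")
A=cv2.resize(a[150:230,100:340],None,fx=3.33,fy=3.33,interpolation=cv2.INTER_CUBIC)
B=cv2.resize(b[200:300,140:340],None,fx=3.2,fy=3.2,interpolation=cv2.INTER_CUBIC)
c=np.zeros((A.shape[0]+B.shape[0],800,3),np.uint8);c[:A.shape[0],:A.shape[1]]=A[:,:800];c[A.shape[0]:,:B.shape[1]]=B
print(c.shape);cv2.imwrite("pics/crop1.png",c)
E
```

```text
(586, 800, 3)
```

View pics/crop1.png

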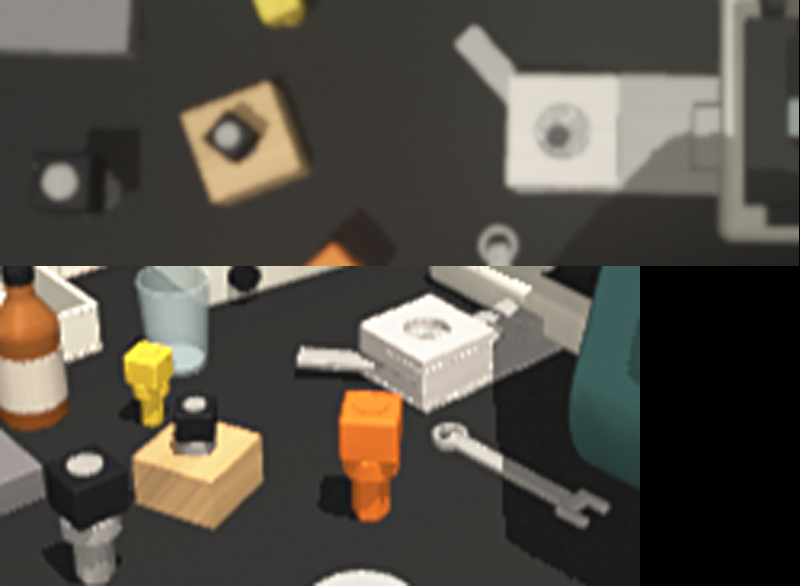

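The crop confirms it: the key meant is the smaller black head on a steel collar in the wooden block, and the free-standing black one is larger. The well shows as a grey disc with a dark socket spot, slightly lower left of its centre. The tongue sticks out to the upper left. Next I'll measure these.

```bash
cat >h.py <<'E'
import cv2,numpy as np
from station import manip
def cast(n,uv,z):
    p=manip.camera_params(n);K=np.array(p["mtx"]);V=np.array(p["view"]);R,t=V[:3,:3],V[:3,3]
    c=-R.T@t; d=R.T@np.linalg.solve(K,[uv[0],uv[1],1.]); return c+d*(z-c[2])/d[2]
def proj(n,X):
    p=manip.camera_params(n);V=np.array(p["view"]);q=np.array(p["mtx"])@(V[:3,:3]@np.array(X)+V[:3,3]);return q[:2]/q[2]
def blob(mask,off,at,scale=1):
    cs,_=cv2.findContours(mask.astype(np.uint8),cv2.RETR_EXTERNAL,cv2.CHAIN_APPROX_NONE)
    at=np.float32(at); cs=[c for c in cs if len(c)>4]
    return min(cs,key=lambda c:-cv2.pointPolygonTest(c.astype(np.float32)+np.float32(off),tuple(map(float,at)),True))+np.array(off)
E
python3 - <<'E'
from h import *
a=cv2.imread("pics/top0.png");b=cv2.imread("pics/side0.png")
g=cv2.cvtColor(a,cv2.COLOR_BGR2GRAY);hsv=cv2.cvtColor(a,cv2.COLOR_BGR2HSV)
np.set_printoptions(linewidth=250,precision=4,suppress=True)
print("well rows180-200 cols 256-290");print(g[178:203:1,248:290])
print("head");print(g[178:204,158:186])
print("tongue");print(g[154:178,234:258])
gs=cv2.cvtColor(b,cv2.COLOR_BGR2GRAY)
print("side head");print(gs[238:262,190:212])
E
```

```text
well rows180-200 cols 256-290
[[ 78 115 153 ... 180 180 180]
 [ 65  81 119 ... 181 181 180]
 [ 62  65  85 ... 181 181 181]
 ...
 [ 61  62  66 ... 181 182 181]
 [ 61  61  66 ... 182 181 176]
 [ 62  61  65 ... 182 176 160]]
head
[[ 54  53  54  54  55  53  54  57  64  69  87 112 138 151 159 172 178 182 185 188 189 189 187 168 125  86  66  50]
 [ 54  54  54  55  57  61  69  88 104 117 139 156 169 173 174 179 184 187 189 189 189 189 188 178 143  98  74  55]
 [ 54  54  58  69  88 103 117 139 152 159 171 176 174 164 160 165 178 184 188 189 188 188 187 182 158 114  80  62]
 [ 67  73  89 114 139 151 159 171 175 175 177 175 161 140 131 138 156 168 181 187 187 187 187 185 170 128  88  70]
 [108 120 141 157 171 176 179 181 176 163 154 149 134 122 118 120 127 144 174 185 187 187 187 186 177 145 102  78]
 [153 162 172 178 182 184 185 179 160 128 103  99 101 108 114 116 117 129 157 176 182 184 186 186 183 165 123  86]
 [177 180 183 185 186 186 181 166 129  86  63  61  72  90 106 113 115 119 133 152 163 176 185 187 188 179 143  99]
 [185 186 185 186 186 183 167 137  94  65  59  56  56  66  86 100 10
[... 5996 characters left out ...]
8  32  34  40  53  54  53  47  34  29  49 150 232 229 228 229]
 [222 223 224 126 107  83  75  81  96 125 164 166 166 150 100  88  82 144 232 231 229 228]
 [220 222 223 127 103 101 106 117 135 151 175 178 180 171 123 106 100 166 232 230 227 226]
 [219 222 223 187 108 101 109 128 144 149 154 157 160 161 138 103 133 219 232 228 226 225]
 [220 218 217 212 121 108 113 130 150 149 154 156 159 168 163 127 210 232 230 227 226 225]
 [216 212 212 216 190 190 189 191 199 184 188 188 190 213 217 209 231 231 227 226 225 224]
 [211 212 214 216 217 217 214 215 218 214 216 215 219 228 230 229 229 227 226 225 224 226]
 [212 214 216 215 214 212 213 217 222 222 222 224 227 228 229 227 226 226 225 224 226 229]]
```

```bash
python3 - <<'E'
from h import *
a=cv2.imread("pics/top0.png");b=cv2.imread("pics/side0.png")
g=cv2.cvtColor(a,cv2.COLOR_BGR2GRAY);gs=cv2.cvtColor(b,cv2.COLOR_BGR2GRAY)
np.set_printoptions(linewidth=250,precision=4,suppress=True)
W=lambda n,p,z:np.array([cast(n,q,z) for q in p])
yaw=lambda d:np.degrees(np.arctan2(d[1],d[0]))
# post top
c=blob(g[165:215,245:300]>200,(245,165),(256,190));h=cv2.boxPoints(cv2.minAreaRect(c));P=W("top",h,.056)
print("post px",h.tolist(),"world",P[:,:2].tolist(),"ctr",P.mean(0),"yaws",yaw(P[1]-P[0]),yaw(P[2]-P[1]),np.linalg.norm(P[1]-P[0]),np.linalg.norm(P[2]-P[1]))
# well disc: dark inside post
m=(g[176:204,256:284]<198);c=blob(m,(256,176),(268,190));M=cv2.moments(c);e=cv2.fitEllipse(c);print("well ell",e,cast("top",e[0],.056),"area ctr",M["m10"]/M["m00"],M["m01"]/M["m00"])
print(g[178:204,256:284])
# tongue
c=blob(g[150:171,230:254]>120,(230,150),(243,164));r=cv2.minAreaRect(c)
T=W("top",c[:,0,:],.021);vx=cv2.fitLine(np.float32([p for p in np.argwhere(g[155:170,234:252]>120)[:,::-1]]),cv2.DIST_L2,0,.01,.01).ravel();
p0=vx[2:]+[234,155];A=cast("top",p0-10*vx[:2],.021);B=cast("top",p0+10*vx[:2],.021);print("tongue line",A,B,"yaw",yaw(A-B))
# key head disc
c=blob(g[184:196,160:174]>125,(160,184),(168,190));e=cv2.fitEllipse(c);print("disc top",e,cast("top",e[0],.085))
c=blob(gs[238:246,196:206]>110,(196,238),(201,242));e=cv2.fitEllipse(c);print("disc side",e,cast("side",e[0],.085))
# side well
m=np.zeros_like(gs)
hs=cv2.cvtColor(a,cv2.COLOR_BGR2HSV)
m=((hs[...,1]>70)&(hs[...,2]>120))[170:215,150:196]
pts=cv2.findNonZero(m.astype(np.uint8));h=cv2.boxPoints(cv2.minAreaRect(cv2.convexHull(pts)))+[150,170];P=W("top",h,.045);print("block ctr",P.mean(0),yaw(P[1]-P[0]),np.linalg.norm(P[1]-P[0]),np.linalg.norm(P[2]-P[1]))
E
```

```text
post px [[253.0, 173.0], [285.0, 173.0], [285.0, 204.0], [253.0, 204.0]] world [[0.6009689548320973, 0.04111577985676579], [0.6032852827478195, -0.045150600503659884], [0.5193643668147073, -0.04719280378282932], [0.5171023518188179, 0.038514855000312515]] ctr [ 0.5602 -0.0032  0.056 ] yaws -88.46192766999788 -178.60599066888955 0.08629747247459099 0.08394576061532782
well ell ((268.569091796875, 189.02557373046875), (15.467108726501465, 16.386322021484375), 175.32557678222656) [ 0.5586 -0.0021  0.056 ] area ctr 268.57191201353635 189.0203045685279
[[220 220 220 220 219 219 219 219 219 219 219 219 219 219 219 219 219 219 218 218 219 219 219 219 219 218 219 218]
 [220 220 220 219 219 219 219 219 219 219 218 218 216 216 217 217 218 218 218 218 218 218 218 218 218 217 217 217]
 [219 219 218 219 218 218 218 218 217 214 211 209 206 206 209 212 215 216 217 217 217 217 217 217 217 217 217 217]
 [219 219 218 218 218 218 217 215 209 200 194 191 186 187 195 201 204 210 214 216 217 217 217 217 217 217 217 217]
 [220 220 219 219 219 219 215 208 197 184 181 182 179 180 188 195 194 195 204 214 217 
[... 2169 characters left out ...]
219 220 219 219 219 219 218 218 218 218 217]
 [222 222 221 222 221 222 221 221 221 221 220 220 220 220 220 220 220 220 220 220 219 219 219 219 219 219 218 218]
 [221 221 221 221 221 221 221 221 220 220 220 220 221 220 220 220 220 220 220 220 220 220 220 219 219 219 219 219]]
tongue line [0.6465 0.0932 0.021 ] [0.6145 0.0471 0.021 ] yaw 55.238574750412866
disc top ((167.9038543701172, 190.0961456298828), (5.945296764373779, 6.578704833984375), 45.0) [0.5452 0.26   0.085 ]
disc side ((200.20643615722656, 242.6398162841797), (3.941509246826172, 6.59707498550415), 88.24324798583984) [0.5468 0.2574 0.085 ]
block ctr [0.5435 0.259  0.045 ] -67.54700699655062 0.07985092272703644 0.08229664595645911
```

```bash
cat >>h.py <<'E'
def ori(th):  # tool down, tool x axis at yaw th (deg)
    t=np.radians(th)/2; return [0,np.cos(t),np.sin(t),0]
E
python3 - <<'E'
from h import *
manip.set_gripper(0.062,30)
manip.move_pose([0.06,-0.36,0.34],ori(60))
j=np.array(manip.get_joints());print(j.round(2));j[0]=np.radians(25.4);manip.goto_joints(j.tolist())
manip.move_pose([.546,.2587,.17],ori(144))
print(manip.get_joints().round(3),manip.get_time(),manip.get_eef_pos(),manip.get_grip_width())
for n in("top","side"): cv2.imwrite(f"pics/{n}1.png",manip.read_camera(n))
a=cv2.imread("pics/top1.png");b=cv2.imread("pics/side1.png")
print(proj("side",[.546,.2587,.085]),proj("top",[.546,.2587,.085]))
c=np.hstack([cv2.resize(a[140:240,110:230],None,fx=3.3,fy=3.3),cv2.resize(b[180:280,145:265],None,fx=3.3,fy=3.3)]);cv2.imwrite("pics/c2.png",c)
E
```

```text
[-1.63 -0.03 -0.1   1.5   0.    0.47]
[0.308 0.42  0.027 1.177 0.    0.935] 5.4583 [0.54560795 0.25887016 0.1711316 ] 0.061593432039042176
[199.95284154 242.93760227] [168.43299641 189.80084688]
```

View pics/c2.png

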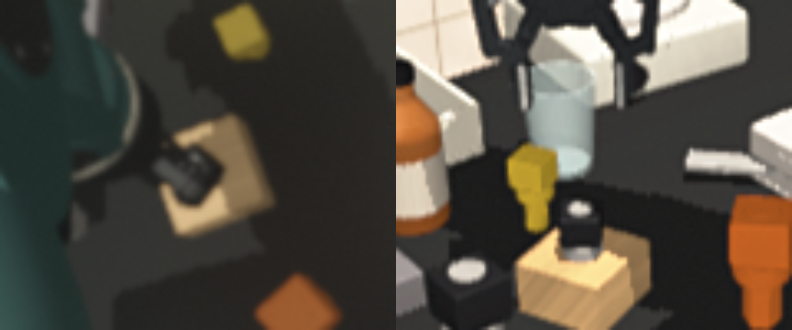

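The picture shows the gripper centred above the key, with the head at about (580,220) in the side crop and the fingers clear of everything. I'll go down and grip, then hold the key closer to the side camera to see which way the hex lies.

```bash
python3 - <<'E'
from h import *
manip.movel([.546,.2587,.055],rate=.12)
print("down",manip.get_eef_pos(),manip.get_contact_force().round(2))
manip.set_gripper(0.02,40)
print("grip",manip.get_grip_width(),manip.get_finger_force(),manip.get_contact_force().round(2))
manip.movel([.546,.2587,.155],rate=.15)
manip.move_pose([.36,.26,.25],ori(137));manip.pause(.3)
print(manip.get_grip_width(),manip.get_contact_force().round(2),manip.get_time(),manip.get_eef_pos())
b=manip.read_camera("side");cv2.imwrite("pics/side2.png",b)
u,v=proj("side",[.36,.26,.25-.03]).astype(int);print(u,v)
cv2.imwrite("pics/c3.png",cv2.resize(b[v-45:v+35,u-40:u+40],None,fx=7,fy=7,interpolation=cv2.INTER_CUBIC))
E
```

```text
down [0.54640231 0.25885962 0.05570904] [-0.44 -1.49  0.53]
grip 0.031429340338165815 39.40884053707123 [-0.45  0.98  6.05]
0.031234978189686846 [-0.53  0.47 -0.96] 9.0083 [0.36050864 0.25994102 0.24938263]
244 225
```

View pics/c3.png

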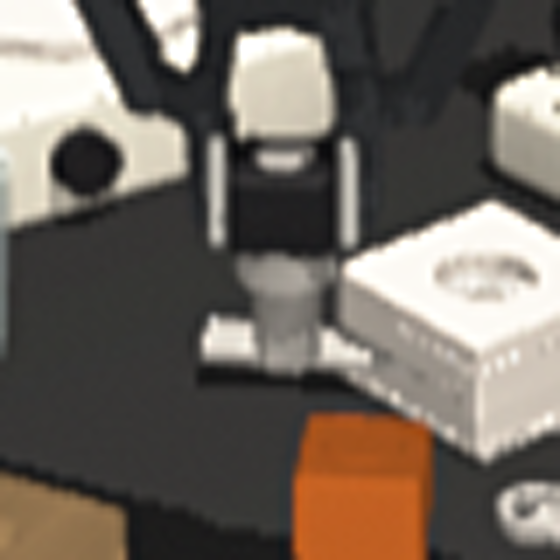

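The key is held level at (245,215). The shank below the collar shows facets, so I'll read its brightness profile to tell a corner towards the camera from a flat.

```bash
python3 - <<'E'
import cv2
g=cv2.cvtColor(cv2.imread("pics/side2.png"),cv2.COLOR_BGR2GRAY)
for v in range(213,236): print(v,*[f"{x:3d}" for x in g[v,234:257]])
E
```

```text
213 184 182  73  24  30  29  32  32  30  31  31  31  32  31  31  31  28  29  91 184 181  77  45
214 145 144  63  24  28  29  28  29  27  30  28  29  29  29  31  30  27  28  78 161 157  64  39
215  83  82  51  26  31  33  28  31  35  35  34  27  26  29  28  28  30  38  57  99  93  58  89
216  54  54  51  49  73  77  61  73  98 100  95  61  48  57  46  47  59  70  48  60  92 160 244
217  52  53  53  68 105 112 108 120 137 141 144 136 130 110 102  99 101 116  73 158 245 251 255
218  54  52  54  69 113 123 131 140 148 151 156 161 163 151 124 118 114 134 108 220 255 255 254
219  55  52  52  61 105 126 139 145 152 154 157 162 166 164 126 116 110 117 111 193 240 252 254
220  54  54  52  53  78 119 141 146 153 157 160 162 165 163 145 118  90  80 103 153 171 208 237
221  54  54  53  52  54  83 115 128 146 150 154 157 156 145 131 104  63  54 105 149 148 151 170
222  54  53  53  54  51  55  88 110 126 128 133 137 136 124 112  90  50  52 105 151 151 146 144
223  49  51  49  49  49  53  87 108 114 117 123 126 124 118 111  89  51  53 105 152 154 150 152
224  70  54  52  53  47  51  85 108 116 120 
[... 407 characters left out ...]
 230 229 188 115 104 114 128
229 223 220 222 223 234 237 173 118 146 147 143 150 148 143 119 141 229 230 226 198 188 123 119
230 185 186 187 190 202 204 173 123 154 157 154 149 147 139 119 145 223 225 227 236 238 213 209
231 112 115 115 120 124 129 138 121 159 159 154 149 148 142 127 153 189 190 192 203 206 206 205
232  36  44  45  53  54  63  81  83 123 128 126 125 138 108  90 108 117 118 133 150 160 155 158
233  21  23  23  25  24  23  28  30  57  69  69  71  88  49  32  36  45  46  73 114 168 152 146
234  26  27  27  27  27  24  25  24  25  27  27  27  32  22  22  22  21  21  28  63 122 140 160
235  47  47  47  48  46  46  47  46  45  45  45  43  44  27  27  26  28  25  23  24  42  85 125
```

The shank is 9.3 px wide at 0.45 px/mm, about 20.7 mm, and its bright middle facet is flanked by narrow ones. So a flat faces the camera, and the corners lie along the closing axis (tool y). The key should therefore go in at θ ≈ 140.5°. Next I'll move over the well and make the first probe.

```bash
cat >>h.py <<'E'
def fz(n=3): return np.mean([manip.get_contact_force() for _ in range(n)],0)
def probe(x,y,th,z0,zmin,base,lim=4.,step=.0007,rate=.03):
    """lower from z0 until pushed back by lim N or zmin; returns z, force"""
    z=z0; manip.movel([x,y,z],ori(th),rate=.05)
    while True:
        f=fz()-base
        if f[2]>lim or z<=zmin or np.hypot(f[0],f[1])>8: return manip.get_eef_pos()[2],f
        z-=step; manip.movel([x,y,z],ori(th),rate=rate)
E
python3 - <<'E'
from h import *
s=cast("top",[267.2,190.5],.044);print("socket guess",s, "well edge",cast("top",[268.57,189.03],.056))
x,y=s[:2]
manip.move_pose([.50,.08,.20],ori(140.5))
manip.move_pose([x,y,.13],ori(140.5));manip.pause(.2)
base=fz();print("base",base.round(2),manip.get_time(),manip.get_eef_pos())
manip.movel([x,y,.092],rate=.08)
t=manip.get_time();print("in well",(fz()-base).round(2),manip.get_eef_pos())
z,f=probe(x,y,140.5,.0895,.082,base,lim=3.)
print(z,f.round(2),manip.get_eef_pos(),manip.get_time()-t,manip.get_time())
np.save("base.npy",base)
E
```

```text
socket guess [0.55594741 0.00179043 0.044     ] well edge [ 0.55857854 -0.00205626  0.056     ]
base [-0.1  -0.25 -1.77] 10.7333 [0.55598551 0.00282105 0.13093035]
in well [0.85 0.43 0.31] [0.55609191 0.00184756 0.0922816 ]
0.08404944815300153 [ 1.48 -1.61  3.53] [0.55623301 0.00168504 0.08404945] 2.25 13.6083
```

Contact came at 2.7 mm below the expected floor height, with a sideways push towards +x and −y. The tip is probably in the chamfer already, so I'll ease it in by following the forces.

```bash
cat >>h.py <<'E'
def comply(x,y,z,th,base,zend,n=25,press=4.,k=.00025,verbose=True,dz=.0006):
    """light press with sideways compliance"""
    for i in range(n):
        f=fz()-base
        x+=k*np.clip(f[0],-3,3); y+=k*np.clip(f[1],-3,3)
        z+= -dz if f[2]<press else (.0004 if f[2]>press+3 else 0)
        z=max(z,zend)
        manip.movel([x,y,z],ori(th),rate=.03)
        p=manip.get_eef_pos()
        if verbose and i%3==0: print(i,(p*1e3).round(2),f.round(1),round(float(manip.get_wrist_torque()[2]),2))
        if p[2]<=zend+.0006: break
    return x,y,z
E
python3 - <<'E'
from h import *
base=np.load("base.npy");p=manip.get_eef_pos()
r=comply(.55595,.0018,.0840,140.5,base,.0727,n=18)
print(r,(fz()-base).round(2),manip.get_eef_pos(),manip.get_time())
E
```

```text
0 [556.49   1.36  83.47] [ 1.5 -1.6  3.5] 0.01
3 [557.13   0.69  82.49] [ 1.2 -0.3  3.1] -0.01
6 [557.56   0.56  80.99] [-0.4  1.   1.2] -0.04
9 [5.5719e+02 5.5000e-01 7.9890e+01] [-1.1 -1.6  5.6] -0.07
12 [557.29   0.79  79.96] [ 0.2 -0.2  7.6] -0.05
15 [557.42   0.62  79.1 ] [-0.9  0.1  3.8] -0.03
(np.float64(0.5571498282953871), np.float64(0.0006099770696790516), 0.07939999999999997) [ 1.26 -0.89  0.27] [0.55717704 0.00063453 0.07920827] 18.1083
```

```bash
python3 - <<'E'
from h import *
base=np.load("base.npy")
r=comply(.55715,.00061,.0794,140.5,base,.0690,n=22,k=.0002)
print(r,(fz()-base).round(2),manip.get_eef_pos(),manip.get_time())
E
```

```text
0 [5.5744e+02 5.2000e-01 7.8890e+01] [ 1.3 -0.9  0.3] -0.11
3 [557.38   0.6   78.88] [-0.   0.4  6.6] -0.02
6 [557.49   0.6   78.64] [0.1 0.3 4.7] -0.02
9 [557.13   0.56  78.77] [-0.8 -0.6  7. ] -0.05
12 [557.45   0.63  78.45] [-0.2  0.5  5.9] -0.12
15 [5.5747e+02 5.4000e-01 7.8440e+01] [ 0.4 -0.3  6.9] -0.07
18 [557.5    0.68  78.25] [-1.5  0.7  5.7] -0.09
21 [5.5741e+02 5.4000e-01 7.8240e+01] [-0.3 -0.4  6.6] -0.03
(np.float64(0.5573342458130494), np.float64(0.0005041492385131369), 0.07819999999999998) [-0.58  0.56  7.95] [5.57410565e-01 5.36149520e-04 7.82397457e-02] 23.6083
```

```bash
python3 - <<'E'
from h import *
b=manip.read_camera("side");cv2.imwrite("pics/side3.png",b)
u,v=proj("side",[.5574,.0005,.07]).astype(int);print(u,v, [proj("side",[.5574,.0005,z]).round(1) for z in(.056,.062,.074,.102)], manip.get_orientation(),manip.get_grip_width())
cv2.imwrite("pics/c4.png",cv2.resize(b[v-40:v+40,u-50:u+50],None,fx=7,fy=7,interpolation=cv2.INTER_CUBIC))
E
```

```text
272 215 [array([272. , 219.5]), array([272.1, 217.8]), array([272.1, 214.2]), array([272.3, 205.7])] [2.27089077e-05 3.37902845e-01 9.41180993e-01 6.51371826e-05] 0.03172959167417265
```

View pics/c4.png

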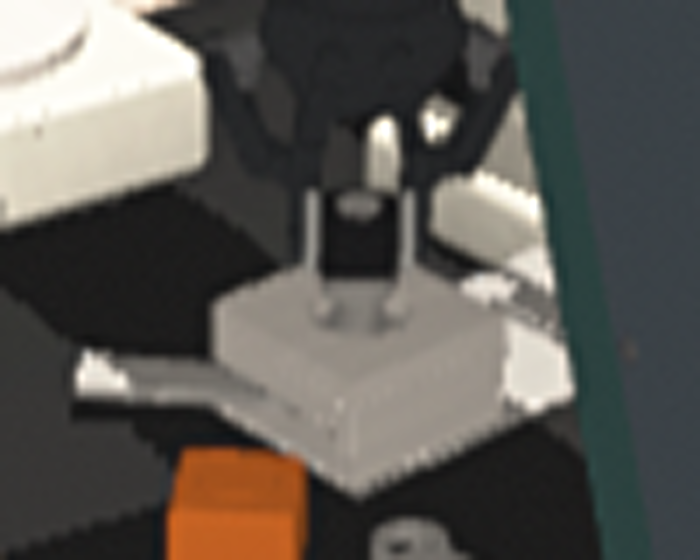

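```bash
python3 - <<'E'
from h import *
d=np.array([np.cos(np.radians(137)),np.sin(np.radians(137))])*.016
for f,X in(("side2",[.3605,.2599]),("side3",[.5574,.0005])):
    g=cv2.cvtColor(cv2.imread(f"pics/{f}.png"),cv2.COLOR_BGR2GRAY)
    xy=np.array(X)+d; zt=.2494 if f=="side2" else .0782
    print(f,[(round(dz*1e3),proj("side",[*xy,zt+dz]).round(1).tolist()) for dz in(-.008,-.004,.0013,.005,.0293)])
    u,v=proj("side",[*xy,zt+.0013]).astype(int)
    for r in range(v-15,v+8): print(r,*[f"{q:3d}" for q in g[r,u-9:u+10]])
E
```

```text
side2 [(-8, [243.4, 220.9]), (-4, [243.4, 219.2]), (1, [243.4, 217.1]), (5, [243.4, 215.5]), (29, [243.2, 205.4])]
202 184 183  63  16  18  25  79 170 189 187 186 188 184 116  86  30  17  23  91
203 183 182  77  24  35  34  64 142 178 180 184 187 166  97  54  34  30  26  91
204 182 181  81  33  42  42  40  62  96 101 108 111  84  58  41  41  40  33  90
205 183 181  79  41  51  52  52  50  52  52  54  53  51  51  52  55  46  33  89
206 182 181  73  33  42  45  46  45  45  42  46  45  48  48  50  49  35  30  89
207 183 182  69  25  31  32  33  33  35  34  35  35  35  35  36  36  28  29  90
208 184 183  68  23  31  32  31  32  31  32  31  32  32  32  32  31  28  29  91
209 184 181  68  24  30  33  32  33  32  32  33  32  33  32  32  33  29  28  90
210 183 163  64  24  30  34  32  34  34  32  32  31  32  32  32  32  29  27  90
211 181 150  61  25  29  32  33  32  31  32  32  32  32  32  33  33  30  29  90
212 185 170  68  24  30  32  31  31  31  31  30  32  33  31  32  31  29  29  91
213 184 182  73  24  30  29  32  32  30  31  31  31  32  31  31  31  28  29  91
214 145 144  63  24  28  
[... 2109 characters left out ...]
 109  46  41  45  42  44  44  44  43  44  41  69 130 137 140
215 142 143 143 143 128  92  99 105 102 106 105 106 103 102  91  96 139 139 140
216 142 140 141 142 134 112 119 125 128 128 128 128 125 120 111 128 146 140 141
217 141 141 140 138 141 132 126 123 128 128 129 128 123 117 125 147 150 144 142
218 141 141 137 133 146 150 127 111 120 126 127 127 118 117 147 154 148 138 139
219 143 142 139 132 145 141 111 103 114 122 124 125 113 108 136 147 143 130 136
220 143 142 141 130 124 115  99 104 115 122 126 122 110  99 111 122 126 130 138
221 142 141 140 136 123 110 100 108 117 123 126 120 107  97 104 115 120 137 140
222 141 140 140 143 139 133 129 127 127 130 130 124 114 113 127 135 134 140 140
```

The view shows the key upright in the well with its collar still about 11 mm above the post, so it has dropped partway but isn't seated. I'll wiggle the yaw under light pressure and see which way frees it.

```bash
python3 - <<'E'
from h import *
base=np.load("base.npy");x,y=.5574,.0005;z=.0780
manip.movel([x,y,z],ori(140.5),rate=.03)
for th in(142.5,144.5,146.5,143.5,140.5,137.5,134.5):
    manip.movel([x,y,z],ori(th),rate=.03)
    for i in range(2):
        f=fz()-base
        if f[2]<4:z-=.0007
        elif f[2]>8:z+=.0004
        manip.movel([x,y,z],ori(th),rate=.03)
    p=manip.get_eef_pos();print(th,(p*1e3).round(2),(fz()-base).round(1),manip.get_wrist_torque().round(2),round(manip.get_time(),1))
    if p[2]<.0755: break
E
```

```text
142.5 [5.5744e+02 5.5000e-01 7.7780e+01] [0.4 1.4 5.4] [ 0.14  0.04 -0.11] 24.7
144.5 [557.46   0.58  77.78] [-0.   1.3  7. ] [ 0.3  -0.02 -0.08] 25.4
146.5 [557.48   0.63  77.8 ] [0.8 1.5 6.4] [ 0.27 -0.03 -0.08] 26.2
143.5 [5.5734e+02 5.2000e-01 7.6210e+01] [1.3 1.9 1.5] [ 0.29 -0.24 -0.06] 26.9
140.5 [5.5732e+02 5.1000e-01 7.4830e+01] [-0.1 -0.1 -0.5] [ 0.   -0.02  0.01] 27.7
```

```bash
python3 - <<'E'
from h import *
base=np.load("base.npy")
x,y,z,th=.5573,.0005,.0746,140.5
for i in range(22):
    f=fz()-base
    if f[2]>4:
        if i%2: th=140.5+(2 if th<=140.5 else -2)
        z+=.0003*(f[2]>8)
    else: z-=.0007
    x+=.0001*np.clip(f[0],-3,3);y+=.0001*np.clip(f[1],-3,3)
    manip.movel([x,y,z],ori(th),rate=.03)
    if i%2==0: print(th,(manip.get_eef_pos()*1e3).round(2),f.round(1),round(manip.get_time(),1))
    if z<.068: break
E
```

```text
140.5 [5.5728e+02 4.8000e-01 7.3860e+01] [-0.1 -0.1 -0.5] 27.9
140.5 [557.5    0.64  72.59] [ 0.5  1.1 -0.5] 28.4
140.5 [557.55   0.61  72.52] [-2.4  0.3 10.7] 28.9
142.5 [557.39   0.65  72.54] [0.4 0.3 8.4] 29.4
138.5 [557.35   0.65  72.53] [-0.2  0.2  7.1] 29.9
142.5 [557.43   0.64  72.53] [ 0.9 -0.9  7.3] 30.4
138.5 [557.22   0.75  72.58] [0.3 0.6 8.4] 30.9
142.5 [557.55   0.61  72.49] [ 0.5 -1.4  1.2] 31.4
138.5 [557.37   0.68  72.49] [ 1.3 -0.1  8. ] 31.9
142.5 [557.31   0.68  72.57] [0.6 0.  8.3] 32.4
138.5 [557.33   0.66  72.56] [1.  0.3 4.5] 32.9
```

The key bottomed at TCP z = 72.5 mm against a predicted 72.7 mm, so it is seated. Next is the first clockwise quarter turn, with sideways compliance and torque watched.

```bash
cat >>h.py <<'E'
def turn(x,y,z,th,th_end,step,base,tlim=.45,k=.00015):
    t0=manip.get_wrist_torque()[2]; log=[]
    while th>th_end+1e-6:
        th=max(th-step,th_end); manip.movel([x,y,z],ori(th),rate=.04)
        f=fz()-base; T=np.mean([manip.get_wrist_torque()[2] for _ in range(3)])
        x+=k*np.clip(f[0],-4,4);y+=k*np.clip(f[1],-4,4)
        z+=.0002*(f[2]>5)
        log.append((round(th,1),*f.round(1).tolist(),round(float(T),2)))
        if abs(T)>tlim or np.hypot(f[0],f[1])>25: break
    return x,y,z,th,log
E
python3 - <<'E'
from h import *
base=np.load("base.npy");p=manip.get_eef_pos()
manip.movel([.5573,.00065,.0729],ori(140.5),rate=.03)
print(manip.get_wrist_torque().round(2))
x,y,z,th,log=turn(.5573,.00065,.0729,140.5,54,7,base)
print(*log,sep="\n");print(x,y,z,th,manip.get_eef_pos(),manip.get_time(),manip.get_joints().round(2))
E
```

```text
[-0.06 -0.11 -0.02]
(133.5, -0.1, 0.6, -0.7, -0.05)
(126.5, -0.6, -2.8, -1.1, 0.01)
(119.5, -1.8, -2.0, 0.2, -0.05)
(112.5, -1.9, -2.2, -0.9, -0.03)
(105.5, -0.6, 0.8, -1.2, -0.06)
(98.5, -2.0, 0.3, -0.2, 0.0)
(91.5, -1.7, -1.5, -0.4, 0.05)
(84.5, -2.3, 0.8, -1.0, -0.01)
(77.5, -1.5, 0.9, -1.8, -0.04)
(70.5, -2.0, 1.0, -2.1, 0.05)
(63.5, -1.2, -0.5, -0.9, -0.02)
(56.5, -3.6, 1.1, -0.7, -0.04)
(54, -0.1, -0.4, -3.0, 0.06)
0.5543743860505091 2.1132972789776426e-05 0.0729 54 [5.54699358e-01 6.28286898e-05 7.29487239e-02] 36.9583 [-0.15  0.41 -0.28  0.88  0.    2.05]
```

```bash
python3 - <<'E'
from h import *
a=manip.read_camera("top");b=manip.read_camera("side");cv2.imwrite("pics/top4.png",a);cv2.imwrite("pics/side4.png",b)
cv2.imwrite("pics/c5.png",np.hstack([cv2.resize(a[130:230,220:340],None,fx=3.3,fy=3.3,interpolation=cv2.INTER_CUBIC),cv2.resize(b[165:265,215:335],None,fx=3.3,fy=3.3,interpolation=cv2.INTER_CUBIC)]))
E
```

```text
(no output)
```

View pics/c5.png

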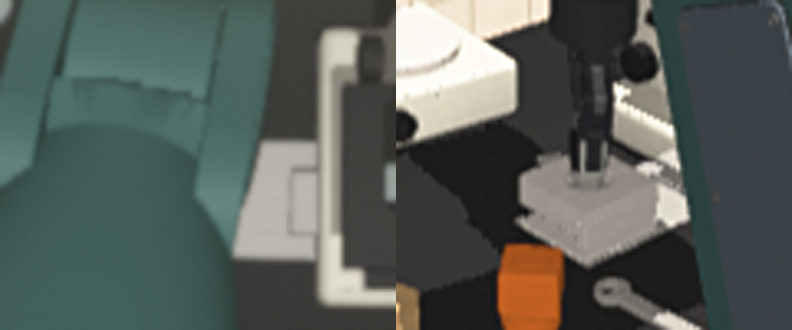

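The tongue has left its starting place at upper left, so the lock is turning. From the two ends of the turn, the key sat 2 mm off the tool axis and the spindle axis is at about (0.5557, 0.0018). I'll regrasp centred there and turn on to the stop.

```bash
python3 - <<'E'
from h import *
S=[.5557,.0018,.0729]
manip.set_gripper(.062); print("open",fz().round(1))
manip.movel(S,ori(54),rate=.03)
manip.move_pose(S,ori(144));manip.pause(.2)
b0=fz();t=manip.get_wrist_torque();print("free",b0.round(2),t.round(3),manip.get_eef_pos())
manip.set_gripper(.02,40);print("closed",manip.get_grip_width(),(fz()-b0).round(1),manip.get_time())
x,y,z,th,log=turn(*S,144,100,7,b0,tlim=.3)
x,y,z,th,l2=turn(x,y,z,th,90,2.5,b0,tlim=.3) if abs(log[-1][-1])<.3 else (x,y,z,th,[])
print(*log,*l2,sep="\n");print(x,y,z,th,manip.get_eef_pos(),manip.get_time());np.save("b0.npy",b0)
E
```

```text
open [ 1.  -0.1 -0.2]
free [ 0.61  0.91 -0.23] [-0.001 -0.011 -0.039] [0.55566391 0.00181312 0.07289794]
closed 0.031645352474260306 [-0.3 -1.6 -1.1] 39.6833
(137, -0.8, -0.9, -2.1, 0.02)
(130, 1.0, -0.1, -2.3, -0.0)
(123, 0.2, -0.1, -1.6, 0.02)
(116, 0.3, 0.5, -1.2, -0.02)
(109, 0.3, -0.3, -1.3, -0.02)
(102, -0.3, 0.1, -2.6, -0.02)
(100, -0.1, 0.6, -1.7, 0.04)
(97.5, -0.7, -0.4, -1.9, 0.03)
(95.0, 0.7, 0.3, -2.6, 0.0)
(92.5, -1.1, 0.1, -2.8, 0.02)
(90.0, 0.2, -0.0, -3.3, 0.01)
0.5556468218994727 0.0017692819253444622 0.0729 90.0 [0.55570697 0.0017424  0.07291513] 42.5833
```

```bash
python3 - <<'E'
from h import *
b0=np.load("b0.npy")
x,y,z,th,log=turn(.55565,.00177,.0729,90,72,1.5,b0,tlim=.22)
print(*log,sep="\n");print(x,y,z,th,manip.get_eef_pos(),manip.get_time())
E
```

```text
(88.5, -0.1, 0.3, -2.7, 0.05)
(87.0, 1.0, 0.6, -3.8, 0.09)
(85.5, 0.5, 0.4, -2.8, 0.06)
(84.0, -1.3, -1.5, -3.0, 0.09)
(82.5, -0.3, -1.3, -2.7, 0.04)
(81.0, 0.5, 0.7, -2.7, 0.03)
(79.5, -0.1, 0.3, -2.9, 0.06)
(78.0, 0.4, 0.6, -3.1, 0.05)
(76.5, -0.1, -0.8, -3.0, 0.18)
(75.0, -0.1, 0.3, -2.7, 0.19)
(73.5, 0.8, 0.0, -3.5, 0.28)
0.5558495028818975 0.0017197677413091864 0.0729 73.5 [0.55574839 0.00172029 0.07291234] 45.3333
```

```bash
python3 - <<'E'
from h import *
b0=np.load("b0.npy")
x,y,z,th,log=turn(.55575,.00172,.0727,73.5,71.5,1,b0,tlim=.5)
print(log)
manip.set_gripper(.062);manip.pause(.2)
manip.movel([x,y,.17],rate=.12)
manip.move_pose([.35,.15,.30],ori(120))
print(manip.get_time(),manip.get_joints().round(2))
a=manip.read_camera("top");b=manip.read_camera("side");cv2.imwrite("pics/top5.png",a);cv2.imwrite("pics/side5.png",b)
cv2.imwrite("pics/c6.png",np.hstack([cv2.resize(a[130:230,220:340],None,fx=3.3,fy=3.3,interpolation=cv2.INTER_CUBIC),cv2.resize(b[165:265,215:335],None,fx=3.3,fy=3.3,interpolation=cv2.INTER_CUBIC)]))
E
```

```text
[(72.5, -1.2, 0.9, 0.7, 0.37), (71.5, 0.5, -0.4, 1.1, 0.49)]
48.4917 [ 0.19  0.   -0.18  1.39 -0.    1.24]
```

View pics/c6.png

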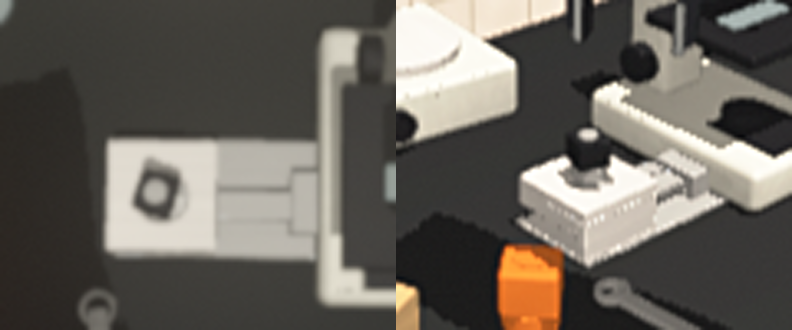

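The picture shows the tongue running straight from the post into the keeper at (305,200) and the key standing seated in the socket at (157,190). The steady torque rise also confirms the stop. The gripper is clear, so I'll hand in.

```bash
python3 -c "
from station import manip
print(manip.close_job(),manip.get_time())"
```

```text
the job is handed in; nothing more can be done
the job is handed in; nothing more can be done
```

The job is handed in: the key was found by feel, seated and turned clockwise in two grasps until the tongue met its stop in the keeper (0.49 N m at most), then left standing in the socket with the gripper clear, at about 48.5 s.

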